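Check a plunger gauge on the capped datum post

TASK

First lift the black dust cap off the steel boss of the datum post and set it down (do not drop it) knob up in the round dish. Then take the plunger gauge out of its wooden block and, gently, hold its tip on the mark in the middle of the boss's end face, the gauge square to that leaning face and its plunger pushed in about half way. Finish while holding it still there, gripped in the fingers; do not disturb the other things on the bench.

Things in the scene. Friction and masses are not known exactly. Their poses are not given: they have to be found in the camera images.
- datum_post: Fixed datum post: grey foot plate 110 x 90 x 12 mm with four bolts and a grey pillar up to 68 mm wide, leaning 15 degrees to the foot's -x side (roughly towards the robot, yaw varies). On its end stands a bare steel boss, 40 mm diameter, 26 mm long. Origin: centre of the foot's underside on the bench; z up.
- mark (a point): Centre of the boss's round end face: a dot inside an engraved ring 14 mm across. The point's z axis points straight out of the face along the boss (15 degrees from vertical). About 70 mm above the bench. Covered by the dust cap at the start.
- dust_cap: Loose black cap, 60 g, over the boss: a cup 52 mm outside, 45 mm inside diameter, 26 mm tall, its top 4 mm thick; a knob 20 mm in diameter stands on it from 26 to 56 mm above the origin. Origin: centre of the open rim; z out through the knob (along the boss at the start). 22 mm of boss is inside it with 2.5 mm play all round: draw it off along its own z axis.
- cap_dish: Fixed round shallow aluminium dish, 16 mm tall, 80 mm wide at the foot, inside about 63 mm wide, inner floor 4 mm above the bench. Origin: centre of its underside. The cap's home when off: rim down on the floor, knob up.
- gauge_block: Fixed light-wood block 64 x 64 x 85 mm tall with an upright 24 mm bore right through its middle, in which the gauge stands. Origin: centre of its underside.
- gauge: Loose plunger gauge, 150 g, round about its z axis (up, out of the barrel). Origin: underside of its collar, which rests on the block's top (85 mm above the bench). Below: steel neck 20 mm diameter, 30 mm long, then the plunger along -z. Above: collar 36 mm diameter, 6 mm thick, ribbed aluminium barrel 26 mm diameter from 6 to 71 mm (grip here), black end up to 80 mm.
- gauge_tip (a point): The plunger's ball tip (10 mm ball, point on its underside): 70 mm below the gauge's origin on the gauge's axis when the plunger is out; moves with the plunger.
- plunger (a joint): Travel of the plunger into the gauge, m: 0 fully out (as it stands in the block), 0.020 fully in against its stop. Spring: 0.8 N to start, 200 N/m more (2.8 N half way, 4.8 N fully in). The upper edge of a thin dark band round the 8 mm pin lies 10 mm below the neck's end when out, so the band meets the neck when half in.
- plywood_bicycle_frame: Fixed furniture, keep clear: bare plywood bicycle frame standing over the bench's right side. Its 85 mm wide tube rises from (0.41, -0.31, 0.12) over (0.53, -0.12, 0.38) to (0.66, 0.02, 0.54) in the base frame: come in from the right round its near side (x below 0.40 at y = -0.25), not through it. Uprights stand at x above 0.60. Origin: on the bench, under its middle.
- ball_bearing: Bystander: ball bearing lying flat, 32 mm diameter, 9 mm tall. Leave alone.
- cassette_lockring: Bystander: pale ring lying flat, 36 mm diameter, 10 mm tall. Leave alone.
- wood_block: Bystander: beech block 45 x 90 x 40 mm tall, lying flat. Leave alone.
There are look-alikes about, which are no part of the job. What is shaped like the gauge but green or orange is not meant.

How it is judged:
On the way:
1. the dust cap stands knob up in the dish, let go and at rest, the gauge still in its block (horizontal distance between dust_cap and cap_dish below 0.009 m and z of dust_cap in the frame of cap_dish between 0 and 0.008 m and angle between dust_cap's own z axis and vertical below 0.12 rad and contact force between the fingers and dust_cap below 0.05 N and linear speed of dust_cap below 0.03 m/s and horizontal distance between gauge and gauge_block below 0.008 m and height (world z) of gauge below 0.1 m), for 0.2 s.
At the end, for the whole second after the job is handed in: Cap knob up in the dish (9 mm off centre at most, on the floor within 4 mm, tilt under 7 deg), let go, still. Gauge gripped and still, tip within 6 mm of the mark, axis within 7 deg of square to the face, plunger in 5 to 15 mm, pressing the post with 0.5 to 8 N, clear of its block (horizontal distance between dust_cap and cap_dish below 0.009 m and z of dust_cap in the frame of cap_dish between 0 and 0.008 m and angle between dust_cap's own z axis and vertical below 0.12 rad and contact force between the fingers and dust_cap below 0.05 N and linear speed of dust_cap below 0.03 m/s and distance between gauge_tip and mark below 0.006 m and angle between the z axis of gauge and the z axis of mark, either way round below 0.12 rad and z of gauge in the frame of mark above 0.03 m and value of joint plunger between 0.005 and 0.015 m and contact force between gauge and datum_post between 0.5 and 8 N and contact force between the fingers and gauge above 2 N and contact force between gauge and gauge_block below 0.05 N and linear speed of gauge below 0.02 m/s); the arm keeps its last pose, push and grip.
It fails at once if the gauge struck or pressed hard on the post (over 15 N) (contact force between gauge and datum_post above 15 N).
It fails at once if the cap dropped (falling free faster than 0.7 m/s) (linear speed of dust_cap above 0.7 m/s and contact force between the fingers and dust_cap below 0.05 N).
It fails at once if the ball bearing moved more than 20 mm (distance of ball_bearing from where it was at the start of the episode above 0.02 m).
It fails at once if the cassette lockring moved more than 20 mm (distance of cassette_lockring from where it was at the start of the episode above 0.02 m).
It fails at once if the wood block moved more than 20 mm (distance of wood_block from where it was at the start of the episode above 0.02 m).
It also fails if it takes over 64 s, if anything falls off the work surface, if the arm or the gripper's body presses on something with over 40 N, if the wrist force passes 120 N, or if a joint passes its speed limit or range.

ROBOT

A 6-joint arm with a two-finger parallel gripper is mounted at the origin on a cart in front of the work surface, level with it; the furniture and walls round the work are solid. World frame = base frame: x ahead of the robot, y to its left, z up, the work surface at z = 0. Lengths are in m, angles in rad, forces in N, time in s.
With the tool pointing down it reaches from about 0.3 to 1 m from the base axis. Payload 5.1 kg.
Tool frame: the origin (TCP) lies at the very end of the fingers, on their centre line; the grasp point (between the pads) lies 19 mm behind it (grip_depth is the distance from the TCP to the grasp point, in m); z points along the fingers, y is the line along which they close (so a half turn about z gives the same grasp; the last joint's range is limited). The gripper opens to 95 mm and grips with 3 to 60 N. Pads are 20 mm wide; open, the fingers measure 119 mm over their backs; the gripper's body (75 mm by 180 mm) begins 59 mm behind the grasp point.
Start: joints at [1.2, 0.124, 1.65, -0, 1.367, -0.083], TCP at [0.185, 0.623, 0.215] pointing down, gripper open.
Joint ranges: [-2.61, 2.61], [-1.02, 2.33], [0.03, 2.71], [-1.35, 4.49], [0.32, 2.68], [-2.91, 2.91]. Speed limits (rad/s): [2.57, 2.57, 3.14, 3.14, 3.14, 3.14].

INTERFACE

Orientations are given as [roll, pitch, yaw] about the fixed x, y, z axes, in that order (R = Rz(yaw) Ry(pitch) Rx(roll)).
In Python, from plant import observe, read_camera, close_job, grip_depth gives the robot as it stands.
- The arm moves only by the tool move_arm, never from a script. Its argument "steps" is a list of rows, each a list of 6 numbers: the shift along the tool's x, y, z in cm, then the turn, a rotation vector about the tool's x, y, z in degrees. A call has exactly 5 rows; each row is the pose to reach, as a shift and turn from the pose commanded when the call began, along the tool's axes at that moment; what a row does not reach only later rows make up. A row lasts 1/8 s, in which the tool goes at most 62.5 mm and 10.7 degrees, less where a joint would pass 70% of its speed; a pose out of reach is approached as far as the arm can. A call with a gripper value outside its range is refused whole. "jaw" is the closure, from 0 (fully open) to 1 (shut), set as the call begins (left out, the last holds). The fingers move at their own pace and stop on an object; "force" is the grip in N (left out, the last holds). Time passes only in rows, so rows that repeat a pose let the fingers close, or fill a call up. It gives the time, the measured TCP pose, the force, the opening and the grip force at its end, in the units of the state.
- observe(): the state, without advancing time (a new reading comes with each control period).
- read_camera(name): name is "scene" or "top" or "wrist"; returns a dict with "pixels" (400x640x3 uint8, red, green, blue), "z_map" (400x640 float32, m along the optical axis (not along the pixel's ray), 0 where there is no reading), "fx", "fy", "cx", "cy" (pixels), "eye" and "rotation" of the camera in the world. Camera axes: x right, y down, z forward; pixel columns grow to the right and rows downward; lengths in m; the calibration is good to about 2 mm. The wrist camera is an equidistant fisheye: a pixel r from the principal point sees the ray r / f radians off the axis. A picture is of the moment at which its call begins.
- close_job(): hands the job in; it is judged then, once.
The state is a dict: "time_s": time; "qpos": joint angles; "joint_vel": joint speeds; "joint_torque": joint torques, N m; "tool_pos": TCP position; "eef_rot": TCP orientation; "wrist_force": force on the tool from outside, world axes, zero at the start; "wrist_torque": the same for the moment, N m; "opening": finger opening in m; "gripper_force": force on a finger pad.
Only numpy, scipy, OpenCV 4.12 (cv2) and the standard library are available. Lean on these libraries where they do the work, as an engineer would, in place of code of your own. Each camera call takes 0.05 s, during which the arm holds its last target. There are 200 camera calls.

## Working session

There is one attempt and no reset: what is moved stays moved. The work goes in short steps, Python scripts to look and compute and a tool call to move; the robot and the scene stay as the last step left them, time stands still between calls to the robot, and variables do not carry over. Pictures are saved under pics/ and viewed, at most 10 in all, crops included, and the job is handed in when it is done.

Besides the shell and the picture viewer there is one more tool, called after ">>>" in YAML: its name, and indented under it one key for each argument. move_arm: Moves the arm, as the interface text tells. Its arguments: {"type":"object","properties":{"steps":{"type":"array"},"jaw":{"type":"number"},"force":{"type":"number"}},"required":["steps"]}

```bash
mkdir -p pics; ls; cat > h.py <<'E'
import numpy as np, cv2
from scipy.spatial.transform import Rotation as R
from plant import observe, read_camera, close_job, grip_depth
def cam(n):
    c=read_camera(n); np.savez(f'{n}.npz',**{k:np.array(v) for k,v in c.items()}); return c
def load(n): return dict(np.load(f'{n}.npz'))
def save(c,name,box=None,s=1):
    p=c['pixels'][...,::-1]
    if box: p=p[box[1]:box[3],box[0]:box[2]]
    cv2.imwrite(f'pics/{name}.png',cv2.resize(p,None,fx=s,fy=s,interpolation=cv2.INTER_CUBIC))
def cloud(c):
    z=c['z_map']; v,u=np.mgrid[:z.shape[0],:z.shape[1]]
    P=np.stack([(u-c['cx'])/c['fx']*z,(v-c['cy'])/c['fy']*z,z],-1)
    W=P@np.array(c['rotation']).T+c['eye']; W[z<=0]=np.nan; return W
def rel(pos,Rt,s=None):
    """shift (cm) and rotvec (deg) in tool axes from the current measured pose to pos,Rt"""
    s=s or observe(); R0=R.from_euler('xyz',s['eef_rot'])
    return np.round(R0.inv().apply(np.array(pos)-s['tool_pos'])*100,2), np.round((R0.inv()*Rt).as_rotvec(degrees=True),2)
E
python3 - <<'E'
from h import *
s=observe(); print(s, grip_depth)
for n in('scene','top'):
    c=cam(n); print(n,c['fx'],c['fy'],c['cx'],c['cy'],c['eye'],np.round(c['rotation'],3).tolist()); save(c,n+'0',s=1.25)
E
```

```text
pics
{'time_s': 0.0, 'qpos': array([ 1.20039309e+00,  1.24517623e-01,  1.65163470e+00, -1.85780282e-05,
        1.36747064e+00, -8.26254450e-02]), 'joint_vel': array([ 1.89495768e-04, -5.50222786e-05,  1.08048590e-03, -1.35903538e-03,
       -3.00500605e-03,  6.23118827e-04]), 'joint_torque': array([ 1.59001200e-03, -4.17630064e+01, -3.59920835e+01,  7.75501644e-02,
        4.94759681e-02, -1.75438690e-04]), 'tool_pos': array([0.18430813, 0.62267595, 0.21340216]), 'eef_rot': array([-3.13956777e+00, -1.49438767e-04,  2.85381848e+00]), 'wrist_force': array([0.25756478, 0.23755671, 0.01141254]), 'wrist_torque': array([-0.00873435, -0.00054467, -0.01720271]), 'gripper_force': 0.0, 'opening': 0.09538688512573089} 0.0188
scene 408.3980490985662 408.3980490985662 312.56102488439484 203.2274144050926 [ 0.01980752 -0.43042973  0.61335452] [-2.147, -0.019, -0.703]
top 458.6454079815083 458.6454079815083 316.9522312012331 197.68340343420255 [0.47758254 0.19839936 1.07928661] [-3.06, 0.001, -1.578]
```

View pics/scene0.png

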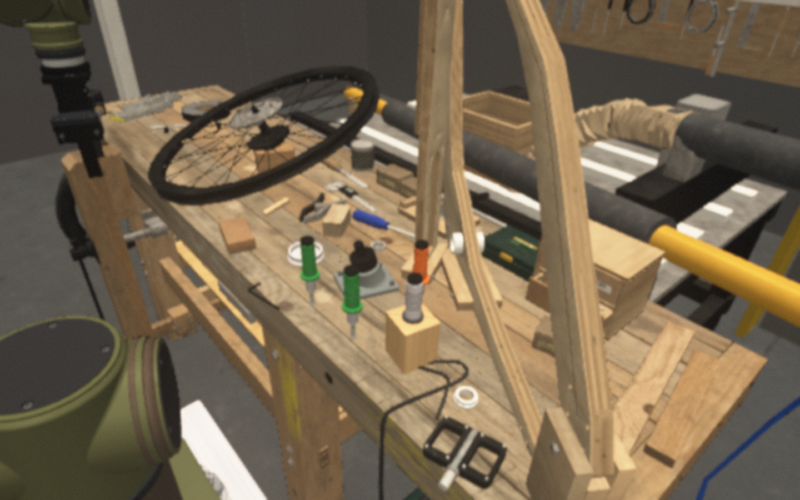

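View pics/top0.png

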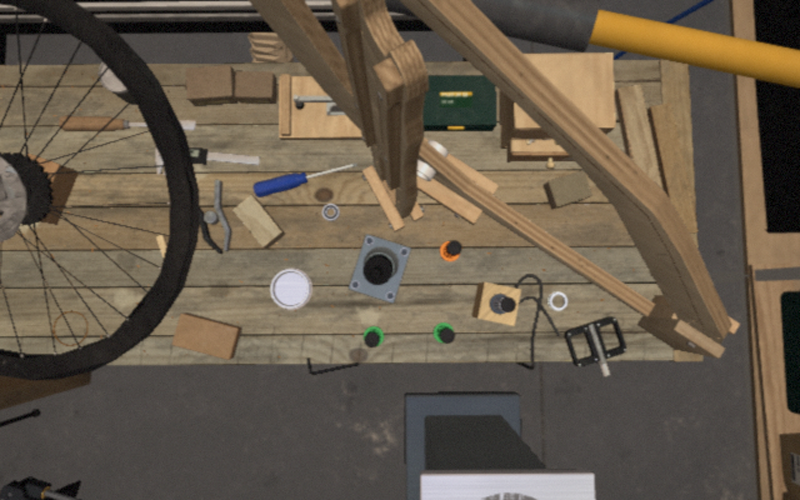

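The scene shows the post with its black cap (scene 365,255; top 378,266), the dish (top 291,288) and the candidates shaped like the gauge: green (top 372,337 and 444,333), orange (451,249), and grey aluminium in the wooden block (500,303). The grey one fits the description. Next I measure and confirm with a crop.

```bash
cat >> h.py <<'E'
_cl=cloud
def cloud(c):
    c=dict(c); r=np.array(c['rotation'])
    if r.shape==(3,): c['rotation']=R.from_euler('xyz',r).as_matrix()
    return _cl(c)
E
python3 - <<'E'
from h import *
t=load('top'); s=load('scene'); W=cloud(t); S=cloud(s)
def p(W,u,v,r=2): 
    u,v=int(u/1.25),int(v/1.25); return np.round(np.nanmedian(W[v-r:v+r+1,u-r:u+r+1].reshape(-1,3),0),4)
for n,u,v in [('dish',291,288),('cap',378,266),('foot',360,255),('block',485,315),('gauge',505,304),('green1',374,338),('green2',447,335),('orange',454,248),('bench',320,320),('bench2',420,310),('lockring',558,292)]: print(n,p(W,u,v))
for n,u,v in [('gauge',414,292),('block top',398,318),('bench',300,350),('capknob',360,247),('dish',305,252)]: print('S',n,p(S,u,v))
# per object clusters from top
def blk(W,x0,x1,y0,y1,z0,z1):
    m=(W[...,0]>x0)&(W[...,0]<x1)&(W[...,1]>y0)&(W[...,1]<y1)&(W[...,2]>z0)&(W[...,2]<z1); return W[m]
for nm,C in(('top',W),('scene',S)):
  for n,u,v,r,z0,z1 in[('gaugeend',505,304,.04,.155,.175),('blocktop',500,304,.06,.08,.089),('dish',291,288,.06,.012,.03),('knob',378,266,.06,.11,.2),('foot',378,266,.09,.008,.016)]:
    q=p(W,u,v); B=blk(C,q[0]-r,q[0]+r,q[1]-r,q[1]+r,z0,z1)
    print(nm,n,len(B),np.round(np.c_[B.mean(0),B.min(0),B.max(0)].T,4).tolist() if len(B) else '')
a=cv2.resize(t['pixels'][160:300,200:460],None,fx=3,fy=3,interpolation=cv2.INTER_CUBIC)[:, :780]
b=cv2.resize(s['pixels'][180:320,220:370],None,fx=3,fy=3)
save(t,'topc',(210,160,470,300),3); save(s,'scc',(210,170,400,310),4)
E
```

```text
dish [0.4916 0.3985 0.0032]
cap [0.5288 0.2317 0.0777]
foot [0.5511 0.2666 0.0112]
block [0.4408 0.0466 0.0854]
gauge [0.4612 0.0267 0.1642]
green1 [0.4085 0.236  0.1491]
green2 [0.4117 0.1195 0.1492]
orange [0.5527 0.1054 0.1497]
bench [ 0.4306  0.3425 -0.0005]
bench2 [0.4478 0.1553 0.    ]
lockring [ 0.4809 -0.1021  0.0039]
S gauge [0.4528 0.0126 0.1454]
S block top [0.4428 0.0352 0.084 ]
S bench [ 0.3517  0.2014 -0.0538]
S capknob [0.5132 0.2257 0.0975]
S dish [0.3966 0.2314 0.1293]
top gaugeend 132 [[0.4613, 0.0244, 0.1641], [0.4493, 0.0123, 0.1553], [0.4731, 0.0355, 0.1693]]
top blocktop 625 [[0.4608, 0.0257, 0.0849], [0.4231, -0.0128, 0.0802], [0.4967, 0.0613, 0.089]]
top dish 197 [[0.4915, 0.3989, 0.0157], [0.4546, 0.3615, 0.0122], [0.5262, 0.4337, 0.0207]]
top knob 0 
top foot 1025 [[0.524, 0.2317, 0.0119], [0.4647, 0.161, 0.008], [0.6181, 0.2901, 0.016]]
scene gaugeend 125 [[0.4582, 0.019, 0.1623], [0.4482, 0.0084, 0.1552], [0.4729, 0.0338, 0.1661]]
scene blocktop 520 [[0.4545, 0.0144, 0.0842], [0.4232, -0.0166, 0.0802], [0.4975, 0.0589, 0.0889]]
scene dish 66 [[0.4866, 0.3972, 0.0139], [0.454, 0.3597, 0.0121], [0.5262, 0.432, 0.0159]]
scene knob 0 
scene foot 350 [[0.5295, 0.2114, 0.0112], [0.4689, 0.1714, 0.0081], [0.6039, 0.2876, 0.0159]]
```

View pics/topc.png

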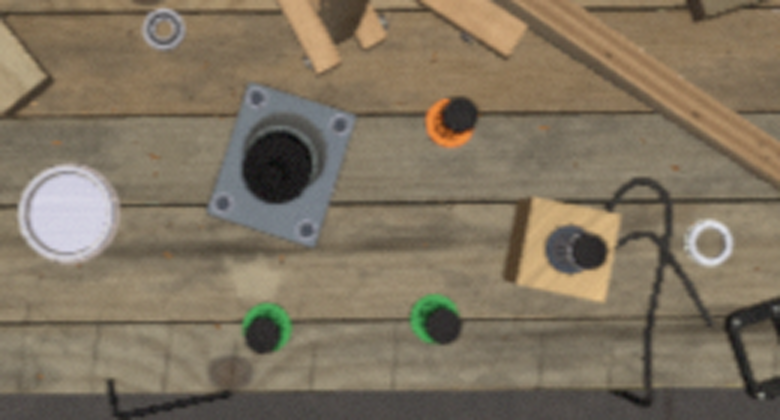

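View pics/scc.png

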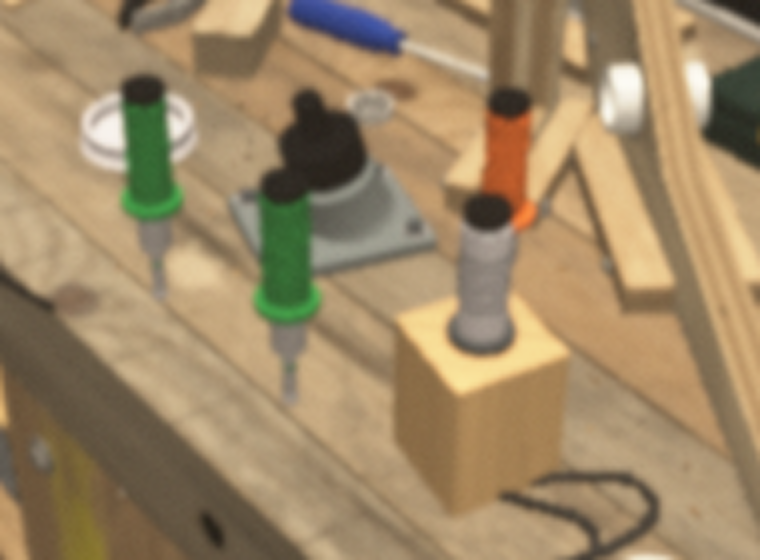

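Confirmed: the grey gauge stands in the wood block (scene crop 485,270). The cap knob leans towards the robot and to the left (scene crop 308,105). Now the exact poses.

```bash
python3 - <<'E'
from h import *
t=load('top'); s=load('scene'); W=cloud(t); S=cloud(s)
f=W.reshape(-1,3)
def sel(C,c,r,z0,z1):
    C=C.reshape(-1,3); m=(np.hypot(C[:,0]-c[0],C[:,1]-c[1])<r)&(C[:,2]>z0)&(C[:,2]<z1); return C[m]
F=sel(W,(.52,.235),.085,.009,.014)
print('foot rect',cv2.minAreaRect((F[:,:2]*1000).astype(np.float32)),len(F))
B=sel(W,(.461,.024),.05,.082,.088); print('block rect',cv2.minAreaRect((B[:,:2]*1000).astype(np.float32)))
D=sel(W,(.4915,.3985),.05,.013,.019); print('dish rim',cv2.minEnclosingCircle((D[:,:2]*1000).astype(np.float32)))
D=sel(W,(.4915,.3985),.05,.002,.006)
# dish by pixels, bright
for nm,C in(('top',W),('scene',S)):
    K=sel(C,(.51,.235),.06,.083,.13); print(nm,'knob pts',len(K),np.round(K.mean(0),4) if len(K) else '', np.round(K[np.argsort(-K[:,2])][:12],4).tolist())
    T=sel(C,(.52,.235),.06,.05,.083); print(nm,len(T),np.round([T.min(0),T.max(0)],4).tolist())
    for k in range(10):
        pass
np.set_printoptions(linewidth=250)
u,v=int(378/1.25),int(266/1.25)
print((W[v-18:v+19:2,u-18:u+19:2,2]*1000).round().astype(int))
E
```

```text
foot rect ((527.0884399414062, 231.7625732421875), (89.88043975830078, 109.7101821899414), 71.9285659790039) 794
block rect ((460.969970703125, 23.45915985107422), (64.5596923828125, 63.91249465942383), 77.53346252441406)
dish rim ((490.198974609375, 398.173583984375), 36.715457916259766)
top knob pts 83 [0.5152 0.2352 0.1004] [[0.5166, 0.235, 0.1086], [0.5188, 0.2309, 0.1066], [0.5167, 0.2288, 0.1065], [0.5146, 0.2288, 0.1059], [0.5167, 0.233, 0.1051], [0.5168, 0.2416, 0.105], [0.5125, 0.2288, 0.1049], [0.5189, 0.233, 0.1049], [0.5167, 0.2309, 0.1047], [0.5146, 0.2331, 0.1046], [0.5189, 0.2373, 0.1046], [0.5105, 0.2437, 0.1045]]
top 408 [[0.4962, 0.2057, 0.0501], [0.5527, 0.2587, 0.083]]
scene knob pts 79 [0.5123 0.2298 0.0957] [[0.5148, 0.2284, 0.1042], [0.5167, 0.2271, 0.1041], [0.5177, 0.2322, 0.1039], [0.5162, 0.2342, 0.1036], [0.5145, 0.2358, 0.1035], [0.5131, 0.238, 0.103], [0.5132, 0.2264, 0.1029], [0.5199, 0.2391, 0.1026], [0.5099, 0.2298, 0.1026], [0.5182, 0.2408, 0.1025], [0.5082, 0.2314, 0.1025], [0.5119, 0.2285, 0.1024]]
scene 316 [[0.4956, 0.2032, 0.0502], [0.5505, 0.25
[... 7050 characters left out ...]
                   11                    9                    8
                    15                   13                   12                   14                   11                   12                   13                   -3]
 [                  12 -9223372036854775808                   14                   12                    8                   13                   12                   13                   12                   11                   17
                    12                   15                   18                   14                   11                   13                    9                   -2]]<stdin>:19: RuntimeWarning: invalid value encountered in cast
```

```bash
python3 - <<'E'
from h import *
t=load('top'); s=load('scene')
y=np.radians(-18.07); L=np.radians(15)
ez=np.array([-np.sin(L)*np.cos(y),-np.sin(L)*np.sin(y),np.cos(L)]); ey=np.array([-np.sin(y),np.cos(y),0]); ex=np.cross(ey,ez)
O=np.array([.5271,.2318,0])
for n in('top','scene'):
    C=cloud(load(n)).reshape(-1,3); Q=(C-O)@np.c_[ex,ey,ez]
    m=(np.abs(Q[:,0])<.06)&(np.abs(Q[:,1])<.06)
    Q=Q[m]; Q=Q[Q[:,2]>.05]
    hist=np.histogram(Q[:,2],np.arange(.05,.125,.002)); print(n,dict(zip((hist[1]*1000).round().astype(int),hist[0])))
    for a,b in((.100,.12),(.070,.083)):
        k=Q[(Q[:,2]>a)&(Q[:,2]<b)]; (c,r)=cv2.minEnclosingCircle((k[:,:2]*1000).astype(np.float32)); print(a,len(k),'med',np.round(np.median(k,0)*1000,1),'mean',np.round(k.mean(0)*1000,1),'circ',np.round(c,1),round(r,1), 'ext',np.round(np.percentile(k[:,:2],[1,99],axis=0)*1000,1).tolist())
    p=Q[(Q[:,2]>.07)&(Q[:,2]<.083)]; A=np.linalg.lstsq(np.c_[p[:,:2],np.ones(len(p))],p[:,2],rcond=None)[0]; print('plane tilt deg',np.degrees(A[:2]),A[2])
print(ex,ey,ez)
E
```

```text
top {np.int64(50): np.int64(5), np.int64(52): np.int64(5), np.int64(54): np.int64(4), np.int64(56): np.int64(5), np.int64(58): np.int64(1), np.int64(60): np.int64(3), np.int64(62): np.int64(5), np.int64(64): np.int64(10), np.int64(66): np.int64(4), np.int64(68): np.int64(15), np.int64(70): np.int64(61), np.int64(72): np.int64(143), np.int64(74): np.int64(103), np.int64(76): np.int64(20), np.int64(78): np.int64(1), np.int64(80): np.int64(2), np.int64(82): np.int64(2), np.int64(84): np.int64(1), np.int64(86): np.int64(2), np.int64(88): np.int64(1), np.int64(90): np.int64(2), np.int64(92): np.int64(3), np.int64(94): np.int64(2), np.int64(96): np.int64(1), np.int64(98): np.int64(5), np.int64(100): np.int64(14), np.int64(102): np.int64(31), np.int64(104): np.int64(15), np.int64(106): np.int64(2), np.int64(108): np.int64(0), np.int64(110): np.int64(0), np.int64(112): np.int64(0), np.int64(114): np.int64(0), np.int64(116): np.int64(0), np.int64(118): np.int64(0), np.int64(120): np.int64(0), np.int64(122): np.int64(0)}
0.1 62 med [ 13.1  -0.5 103.3] mean [ 12.6  -0.3 103.1] circ [12.  -0.4] 
[... 922 characters left out ...]
 np.int64(102): np.int64(14), np.int64(104): np.int64(0), np.int64(106): np.int64(0), np.int64(108): np.int64(0), np.int64(110): np.int64(0), np.int64(112): np.int64(0), np.int64(114): np.int64(0), np.int64(116): np.int64(0), np.int64(118): np.int64(0), np.int64(120): np.int64(0), np.int64(122): np.int64(0)}
0.1 32 med [ 11.6  -2.7 101.9] mean [ 12.   -3.3 101.9] circ [13.3 -3.6] 11.0 ext [[3.8, -12.8], [20.6, 5.5]]
0.07 187 med [10.6 -9.  72.3] mean [11.6 -7.7 72.9] circ [13.6 -2.4] 27.2 ext [[-12.2, -27.4], [35.9, 18.7]]
plane tilt deg [-0.29763522  0.0202737 ] 0.07299388658956278
[ 0.91828469 -0.29960962  0.25881905] [0.3101787  0.95067827 0.        ] [-0.24605364  0.08028015  0.96592583]
```

```bash
cat >> h.py <<'E'
y_=np.radians(-18.07); L_=np.radians(15)
ez=np.array([-np.sin(L_)*np.cos(y_),-np.sin(L_)*np.sin(y_),np.cos(L_)]); ey=np.array([-np.sin(y_),np.cos(y_),0]); ex=np.cross(ey,ez)
AX=np.array([.5271,.2318,0])+.0122*ex-.0005*ey   # boss axis; face at h=.0695
Rpost=R.from_matrix(np.c_[-ex,ey,-ez])
def down(yaw): return R.from_euler('xyz',[np.pi,0,yaw])
E
python3 - <<'E'
from h import *
for n in('top','scene'):
    C=cloud(load(n)).reshape(-1,3); C=C[~np.isnan(C[:,0])]
    for y in np.arange(.42,.72,.04):
        m=(abs(C[:,1]-y)<.02)&(C[:,2]>.05)&(C[:,0]>.1)&(C[:,0]<.75); q=C[m]
        if len(q): print(n,round(y,2),len(q),'x',np.round(np.percentile(q[:,0],[1,50,99]),3),'z',np.round(np.percentile(q[:,2],[1,50,99]),3))
s=observe()
print('via',rel([.25,.30,.26],Rpost,s)); print('pre',rel(AX+.135*ez,Rpost,s)); print(AX+.135*ez, AX+.0775*ez)
E
```

```text
top 0.54 2249 x [0.518 0.639 0.747] z [0.109 0.171 0.212]
top 0.58 1324 x [0.454 0.538 0.749] z [0.081 0.137 0.209]
top 0.62 738 x [0.215 0.454 0.731] z [0.06  0.105 0.309]
top 0.66 1201 x [0.194 0.391 0.723] z [0.054 0.159 0.334]
top 0.7 831 x [0.225 0.385 0.739] z [0.061 0.101 0.336]
scene 0.42 198 x [0.102 0.129 0.159] z [0.504 0.511 0.521]
scene 0.46 319 x [0.105 0.156 0.189] z [0.491 0.502 0.515]
scene 0.5 232 x [0.113 0.179 0.205] z [0.482 0.493 0.51 ]
scene 0.54 2015 x [0.128 0.52  0.744] z [0.108 0.201 0.499]
scene 0.58 3143 x [0.13  0.18  0.717] z [0.086 0.386 0.49 ]
scene 0.62 898 x [0.133 0.21  0.69 ] z [0.062 0.401 0.49 ]
scene 0.66 446 x [0.198 0.395 0.722] z [0.051 0.134 0.332]
scene 0.7 220 x [0.224 0.387 0.737] z [0.051 0.077 0.332]
via (array([-15.46, -29.09,  -4.6 ]), array([  0.1 , -15.01,   1.58]))
pre (array([-41.65, -27.72,   8.04]), array([  0.1 , -15.01,   1.58]))
[0.50493074 0.23850724 0.13355758] [0.51907883 0.23389114 0.07801684]
```

>>> move_arm:
  steps:
    - [-3,-6,-1,0,0,0]
    - [-6,-12,-2,0,0,0]
    - [-9,-18,-3,0,-5,0.5]
    - [-12,-24,-4,0,-10,1]
    - [-15.5,-29,-4.6,0.1,-15,1.6]
  jaw: 0
  force: 15

```text
time_s: 0.72
tool_pos: [0.2454, 0.3183, 0.2586]
eef_rot: [3.14, 0.265, 2.826]
wrist_force: [0.9, 0.8, 0.5]
opening: 0.0949
gripper_force: 0.0
```

```bash
python3 - <<'E'
from h import *
s=observe(); print(s['tool_pos'],s['eef_rot'],s['time_s'],s['joint_vel'].round(3)); print('pre',rel(AX+.135*ez,Rpost,s),rel(AX+.0775*ez,Rpost,s))
E
```

```text
[0.24538484 0.31828823 0.25858401] [3.13967967 0.26481683 2.82577168] 0.725 [-0.464 -1.06   0.679 -0.657  0.109 -0.359]
pre (array([-22.93,   0.44,  19.17]), array([ 0.1 ,  0.17, -0.02])) (array([-22.91,   0.43,  24.92]), array([ 0.1 ,  0.17, -0.02]))
```

>>> move_arm:
  steps:
    - [-5.5,0.5,2,0,0,0]
    - [-11,1,5,0,0,0]
    - [-16.5,1.5,10,0,0,0]
    - [-21.9,2,14,0,0,0]
    - [-21.9,2,17,0,0,0]

```text
time_s: 1.35
tool_pos: [0.4973, 0.259, 0.1508]
eef_rot: [3.138, 0.263, 2.822]
wrist_force: [-0.2, 0.5, 0.1]
opening: 0.0949
gripper_force: 0.0
```

>>> move_arm:
  steps:
    - [0,0,0,0,0,0]
    - [0,0,0,0,0,0]
    - [0,0,0,0,0,0]
    - [0,0,0,0,0,0]
    - [0,0,0,0,0,0]

```text
time_s: 1.98
tool_pos: [0.4944, 0.2606, 0.1519]
eef_rot: [3.138, 0.263, 2.826]
wrist_force: [-0.8, -0.1, -0.3]
opening: 0.0951
gripper_force: 0.0
```

```bash
python3 - <<'E'
from h import *
s=observe(); print(s['tool_pos'],s['eef_rot'],s['time_s'],s['joint_vel'].round(3)); print('pre',rel(AX+.135*ez,Rpost,s),rel(AX+.0775*ez,Rpost,s))
c=cam('wrist'); save(c,'w1',s=1.25)
E
```

```text
[0.49437195 0.26058973 0.15190065] [3.13846581 0.26282244 2.82592505] 1.975 [-0.003  0.007  0.002  0.001 -0.001 -0.002]
pre (array([-1.15, -1.78,  2.2 ]), array([ 0.17,  0.06, -0.02])) (array([-1.15, -1.8 ,  7.95]), array([ 0.17,  0.06, -0.02]))
```

View pics/w1.png

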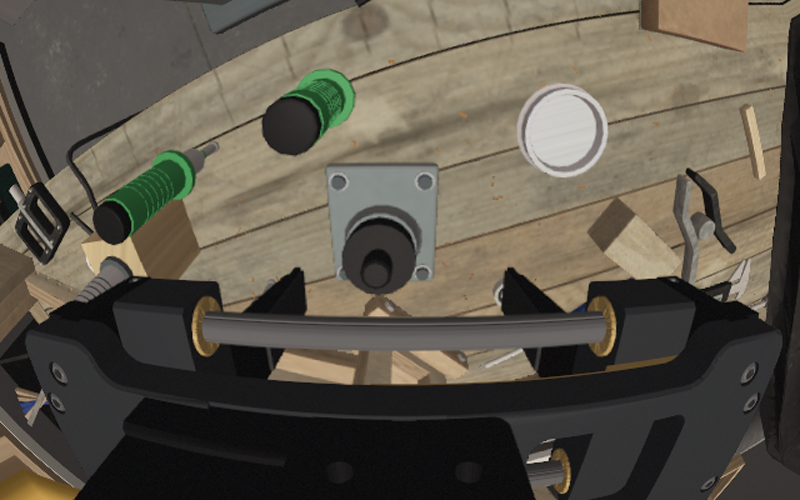

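The picture shows the post and knob (377,270), the dish (562,130), the green gauges (290,125 and 112,222) and the finger midline at x of about 403. This agrees with the computed 1.8 cm offset.

>>> move_arm:
  steps:
    - [-0.6,-0.9,0.5,0,0,0]
    - [-1.15,-1.8,1,0,0,0]
    - [-1.15,-1.8,1.8,0,0,0]
    - [-1.15,-1.8,1.8,0,0,0]
    - [-1.15,-1.8,1.8,0,0,0]

```text
time_s: 2.65
tool_pos: [0.5038, 0.2381, 0.1363]
eef_rot: [3.14, 0.261, 2.826]
wrist_force: [0.5, -0.0, -0.2]
opening: 0.0948
gripper_force: 0.0
```

```bash
python3 - <<'E'
from h import *
s=observe(); print(s['tool_pos'],s['joint_vel'].round(3)); print(rel(AX+.0775*ez,Rpost,s))
E
```

```text
[0.50381339 0.23810127 0.13626561] [ 0.005 -0.006 -0.005 -0.001  0.     0.002]
(array([-0.02,  0.06,  6.04]), array([ 0.09, -0.02, -0.04]))
```

Relative moves land to within 1 mm. I descend 6 cm onto the knob and close.

>>> move_arm:
  steps:
    - [0,0,2,0,0,0]
    - [0,0,4,0,0,0]
    - [0,0,5.5,0,0,0]
    - [0,0,6,0,0,0]
    - [0,0,6,0,0,0]

```text
time_s: 3.28
tool_pos: [0.5187, 0.2334, 0.0785]
eef_rot: [3.14, 0.262, 2.826]
wrist_force: [-0.3, 0.7, -0.2]
opening: 0.0955
gripper_force: 0.0
```

>>> move_arm:
  steps:
    - [0,0,0,0,0,0]
    - [0,0,0,0,0,0]
    - [0,0,0,0,0,0]
    - [0,0,0,0,0,0]
    - [0,0,0,0,0,0]
  jaw: 1
  force: 15

```text
time_s: 3.9
tool_pos: [0.5186, 0.2334, 0.0786]
eef_rot: [3.14, 0.262, 2.825]
wrist_force: [-0.6, 0.4, -0.3]
opening: 0.0506
gripper_force: 0.0
```

```bash
python3 - <<'E'
from h import *
s=observe(); print(s['tool_pos'],s['joint_vel'].round(3),s['opening'],s['gripper_force'],s['wrist_force']); print(rel(AX+.0775*ez,Rpost,s))
E
```

```text
[0.5186418  0.23337888 0.07860154] [-0.001  0.     0.001 -0.     0.001  0.001] 0.05059003026305559 0.0 [-0.60386833  0.35930777 -0.25098621]
(array([-0.01,  0.06,  0.06]), array([ 0.1 ,  0.  , -0.04]))
```

>>> move_arm:
  steps:
    - [0,0,0,0,0,0]
    - [0,0,0,0,0,0]
    - [0,0,0,0,0,0]
    - [0,0,0,0,0,0]
    - [0,0,0,0,0,0]

```text
time_s: 4.53
tool_pos: [0.5186, 0.2334, 0.0785]
eef_rot: [3.14, 0.262, 2.825]
wrist_force: [0.2, 0.6, -0.7]
opening: 0.0195
gripper_force: 15.0
```

>>> move_arm:
  steps:
    - [0,0,-0.5,0,0,0]
    - [0,0,-1,0,0,0]
    - [0,0,-2,0,0,0]
    - [0,0,-3,0,0,0]
    - [0,0,-4,0,0,0]

```text
time_s: 5.15
tool_pos: [0.5088, 0.2367, 0.1183]
eef_rot: [3.139, 0.262, 2.825]
wrist_force: [-0.6, 0.3, -0.8]
opening: 0.0194
gripper_force: 15.0
```

>>> move_arm:
  steps:
    - [0,0,-1,0,0,0]
    - [0,0,-2,0,0,0]
    - [0,0,-3,0,0,0]
    - [0,0,-3,0,0,0]
    - [0,0,-3,0,0,0]

```text
time_s: 5.78
tool_pos: [0.5012, 0.2388, 0.1459]
eef_rot: [3.14, 0.261, 2.826]
wrist_force: [0.0, 1.2, -1.2]
opening: 0.0196
gripper_force: 15.0
```

```bash
python3 - <<'E'
from h import *
s=observe(); print(s['tool_pos'],s['opening'],s['gripper_force'],s['wrist_force'])
c=cam('scene'); save(c,'s2',(180,120,400,300),3)
# place target: tool upright with tool y along world (0.31,0.95); cap rim 30mm below TCP
D=np.array([.4905,.3982,0]); Rd=down(2.826)
print('above dish',rel(D+[0,0,.11],Rd,s))
E
```

```text
[0.50120983 0.2387736  0.14589285] 0.019588940559121658 15.000070998212323 [ 0.03956428  1.24740392 -1.23377108]
above dish (array([ 6.7 , 14.82,  1.95]), array([ 9.000e-02,  1.498e+01, -1.000e-02]))
```

View pics/s2.png

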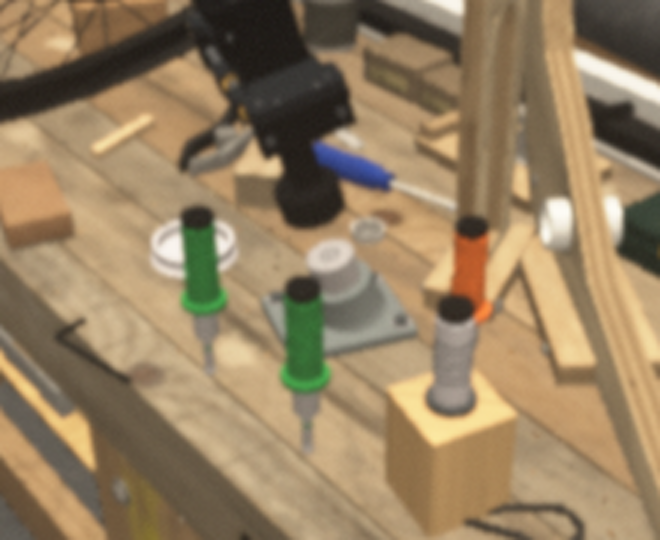

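The cap is lifted cleanly (crop 305,200) and the boss is bare (330,255). On to the dish.

>>> move_arm:
  steps:
    - [1,3,0,0,3,0]
    - [2.5,7,0,0,6,0]
    - [4,11,0.5,0,9,0]
    - [5.5,14,1,0,12,0]
    - [6.7,14.8,1.9,0.1,15,0]

```text
time_s: 6.45
tool_pos: [0.4904, 0.3999, 0.11]
eef_rot: [3.141, -0.002, 2.827]
wrist_force: [0.3, -0.6, -0.6]
opening: 0.0199
gripper_force: 15.0
```

>>> move_arm:
  steps:
    - [0,0,0,0,0,0]
    - [0,0,0,0,0,0]
    - [0,0,0,0,0,0]
    - [0,0,0,0,0,0]
    - [0,0,0,0,0,0]

```text
time_s: 7.08
tool_pos: [0.4906, 0.3981, 0.1112]
eef_rot: [3.141, 0.0, 2.825]
wrist_force: [-0.4, 0.4, -0.1]
opening: 0.0196
gripper_force: 15.0
```

```bash
python3 - <<'E'
from h import *
s=observe(); print(s['tool_pos'],s['eef_rot'],s['opening'],s['wrist_force'])
D=np.array([.4905,.3982,0]); Rd=down(2.826)
print(rel(D+[0,0,.06],Rd,s),rel(D+[0,0,.035],Rd,s))
# cap and dish seen from the top/scene cams
W=cloud(cam('scene')).reshape(-1,3)
m=(abs(W[:,0]-.49)<.035)&(abs(W[:,1]-.398)<.035)&(W[:,2]>.05)&(W[:,2]<.108); print('cap pts',m.sum(),np.round(np.percentile(W[m],[1,50,99],axis=0),4).tolist())
c=cam('top'); W=cloud(c); px=c['pixels'].astype(int)
m=(abs(W[...,0]-.49)<.05)&(abs(W[...,1]-.398)<.05)&(W[...,2]>.012)&(W[...,2]<.02); q=W[m]; print('rim',len(q),np.round([q.min(0),q.max(0)],4).tolist())
E
```

```text
[0.49061138 0.3980533  0.11117466] [3.14095027e+00 4.68822046e-04 2.82549268e+00] 0.019640407652311176 [-0.43188004  0.42377406 -0.09878206]
(array([0.02, 0.01, 5.12]), array([ 0.04,  0.03, -0.03])) (array([0.02, 0.01, 7.62]), array([ 0.04,  0.03, -0.03]))
cap pts 267 [[0.4647, 0.3693, 0.0792], [0.48, 0.3802, 0.0994], [0.5139, 0.4165, 0.1069]]
rim 30 [[0.5074, 0.3661, 0.0131], [0.5262, 0.4025, 0.0196]]
```

>>> move_arm:
  steps:
    - [0,0,2,0,0,0]
    - [0,0,4,0,0,0]
    - [0,0,5.5,0,0,0]
    - [0,0,6.5,0,0,0]
    - [0,0,7,0,0,0]

```text
time_s: 7.8
tool_pos: [0.4902, 0.398, 0.0396]
eef_rot: [-3.141, -0.001, 2.826]
wrist_force: [0.4, -0.2, -0.9]
opening: 0.0194
gripper_force: 15.0
```

>>> move_arm:
  steps:
    - [0,0,0.1,0,0,0]
    - [0,0,0.2,0,0,0]
    - [0,0,0.3,0,0,0]
    - [0,0,0.4,0,0,0]
    - [0,0,0.4,0,0,0]

```text
time_s: 8.43
tool_pos: [0.4905, 0.3982, 0.0368]
eef_rot: [3.141, 0.0, 2.826]
wrist_force: [0.1, -0.1, -0.4]
opening: 0.0192
gripper_force: 15.0
```

>>> move_arm:
  steps:
    - [0,0,0.1,0,0,0]
    - [0,0,0.1,0,0,0]
    - [0,0,0.2,0,0,0]
    - [0,0,0.2,0,0,0]
    - [0,0,0.2,0,0,0]

```text
time_s: 9.05
tool_pos: [0.4905, 0.3982, 0.0347]
eef_rot: [3.141, -0.0, 2.826]
wrist_force: [0.6, -0.5, -0.8]
opening: 0.0194
gripper_force: 15.0
```

>>> move_arm:
  steps:
    - [0,0,0.1,0,0,0]
    - [0,0,0.1,0,0,0]
    - [0,0,0.2,0,0,0]
    - [0,0,0.2,0,0,0]
    - [0,0,0.2,0,0,0]

```text
time_s: 9.68
tool_pos: [0.4906, 0.3983, 0.0346]
eef_rot: [-3.141, -0.0, 2.826]
wrist_force: [-4.8, -3.5, 10.1]
opening: 0.0192
gripper_force: 15.0
```

It touches the floor. I release it.

>>> move_arm:
  steps:
    - [0,0,-0.1,0,0,0]
    - [0,0,-0.2,0,0,0]
    - [0,0,-0.2,0,0,0]
    - [0,0,-0.2,0,0,0]
    - [0,0,-0.2,0,0,0]

```text
time_s: 10.3
tool_pos: [0.4906, 0.3983, 0.0346]
eef_rot: [3.141, 0.0, 2.826]
wrist_force: [0.9, -0.1, 0.8]
opening: 0.0199
gripper_force: 15.0
```

>>> move_arm:
  steps:
    - [0,0,0,0,0,0]
    - [0,0,0,0,0,0]
    - [0,0,0,0,0,0]
    - [0,0,0,0,0,0]
    - [0,0,0,0,0,0]
  jaw: 0.25

```text
time_s: 10.92
tool_pos: [0.4905, 0.3982, 0.0348]
eef_rot: [3.141, 0.0, 2.826]
wrist_force: [-0.6, -0.7, -0.0]
opening: 0.064
gripper_force: 0.0
```

>>> move_arm:
  steps:
    - [0,0,-1,0,0,0]
    - [0,0,-3,0,0,0]
    - [0,0,-6,0,0,0]
    - [0,0,-10,0,0,0]
    - [0,0,-14,0,0,0]

```text
time_s: 11.55
tool_pos: [0.4907, 0.3984, 0.178]
eef_rot: [3.14, 0.001, 2.826]
wrist_force: [0.3, -0.3, -0.6]
opening: 0.0714
gripper_force: 0.0
```

>>> move_arm:
  steps:
    - [0,0,-2,0,0,0]
    - [0,0,-4,0,0,0]
    - [0,-3,-5,0,0,0]
    - [0,-6,-5,0,0,0]
    - [0,-6,-5,0,0,0]

```text
time_s: 12.18
tool_pos: [0.4713, 0.3399, 0.2243]
eef_rot: [-3.141, -0.001, 2.824]
wrist_force: [-0.2, 1.2, 0.4]
opening: 0.0713
gripper_force: 0.0
```

```bash
python3 - <<'E'
from h import *
s=observe(); print(s['tool_pos'],s['eef_rot'],s['opening'],s['time_s'])
c=cam('scene'); cam('top'); save(c,'s3',(180,120,400,300),3)
for n in('scene','top'):
    W=cloud(load(n)).reshape(-1,3)
    m=(np.hypot(W[:,0]-.4905,W[:,1]-.398)<.03)&(W[:,2]>.024)&(W[:,2]<.036); q=W[m]; 
    if len(q): print(n,'cap top',len(q),np.round(q.mean(0),4),np.round([q.min(0),q.max(0)],4).tolist())
    m=(np.hypot(W[:,0]-.4905,W[:,1]-.398)<.03)&(W[:,2]>.052)&(W[:,2]<.07); q=W[m]
    if len(q): print(n,'knob',len(q),np.round(q.mean(0),4))
    Q=(W-AX)@np.c_[ex,ey,ez]; m=(np.hypot(Q[:,0],Q[:,1])<.025)&(abs(Q[:,2]-.0695)<.006); k=Q[m]*1000; print(n,'face',len(k),np.round(np.median(k,0),1),cv2.minEnclosingCircle(k[:,:2].astype(np.float32)))
# gauge: barrel points, scene
    m=(np.hypot(W[:,0]-.461,W[:,1]-.024)<.03)&(W[:,2]>.158)&(W[:,2]<.172); q=W[m]; print(n,'gauge end',len(q),cv2.minEnclosingCircle((q[:,:2]*1000).astype(np.float32)))
E
```

```text
[0.4712555  0.33993848 0.22431014] [-3.14086488e+00 -8.63824094e-04  2.82423340e+00] 0.07133575961798949 12.175
scene cap top 55 [0.4796 0.3998 0.0282] [[0.4644, 0.3757, 0.0244], [0.5153, 0.421, 0.0308]]
scene knob 31 [0.4886 0.3938 0.0571]
scene face 145 [-0.7 -3.3 68. ] ((0.16385696828365326, -0.8227347135543823), 21.761911392211914)
scene gauge end 104 ((461.8893737792969, 20.392017364501953), 13.72885513305664)
top face 253 [ 0.2  0.1 69.2] ((-0.5576446652412415, 0.20552635192871094), 20.042375564575195)
top gauge end 123 ((461.0157470703125, 23.253305435180664), 12.206876754760742)
```

View pics/s3.png

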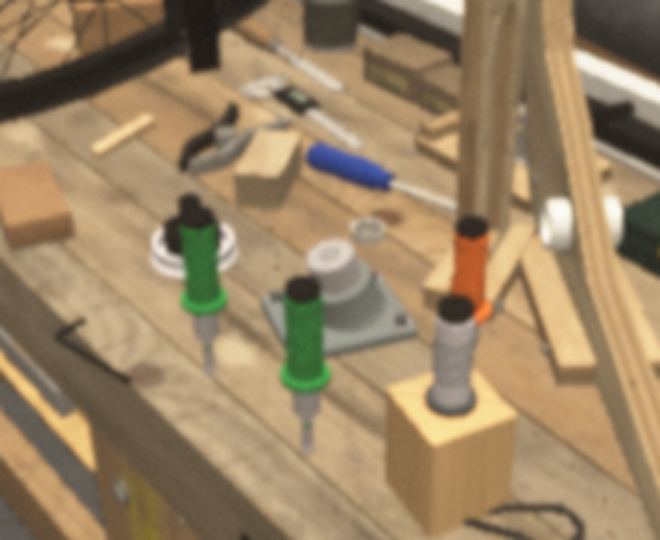

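The cap stands knob up in the dish (crop 192,225) and the face centre checks out with the cap off. The gauge is at (0.461, 0.023).

```bash
python3 - <<'E'
from h import *
s=observe(); G=np.array([.461,.0233,0]); Rd=down(2.826)
print(rel(G+[0,0,.225],Rd,s),rel(G+[0,0,.108],Rd,s))
E
```

```text
(array([ -8.87, -30.55,  -0.07]), array([-0.01, -0.04, -0.04])) (array([ -8.88, -30.55,  11.63]), array([-0.01, -0.04, -0.04]))
```

>>> move_arm:
  steps:
    - [-1.5,-4,0,0,0,0]
    - [-3,-9,0,0,0,0]
    - [-4.5,-14,0,0,0,0]
    - [-6,-19,0,0,0,0]
    - [-7,-24,0,0,0,0]
  jaw: 0

```text
time_s: 12.9
tool_pos: [0.4641, 0.0903, 0.2246]
eef_rot: [3.141, -0.0, 2.827]
wrist_force: [1.1, -0.6, 0.3]
opening: 0.0954
gripper_force: 0.0
```

>>> move_arm:
  steps:
    - [-1,-3.5,0,0,0,0]
    - [-1.9,-6.5,0,0,0,0]
    - [-1.9,-6.5,0,0,0,0]
    - [-1.9,-6.5,0,0,0,0]
    - [-1.9,-6.5,0,0,0,0]

```text
time_s: 13.52
tool_pos: [0.4619, 0.0246, 0.2246]
eef_rot: [3.141, -0.0, 2.827]
wrist_force: [0.1, 0.3, 0.1]
opening: 0.0949
gripper_force: 0.0
```

```bash
python3 - <<'E'
from h import *
s=observe(); print(s['tool_pos'],s['opening']); G=np.array([.461,.0233,0]); Rd=down(2.826)
print(rel(G+[0,0,.108],Rd,s)); c=cam('wrist'); save(c,'w2',s=1)
E
```

```text
[0.46187036 0.02461155 0.22458879] 0.09494070144882301
(array([ 0.04, -0.16, 11.66]), array([ 0.02, -0.03,  0.07]))
```

View pics/w2.png

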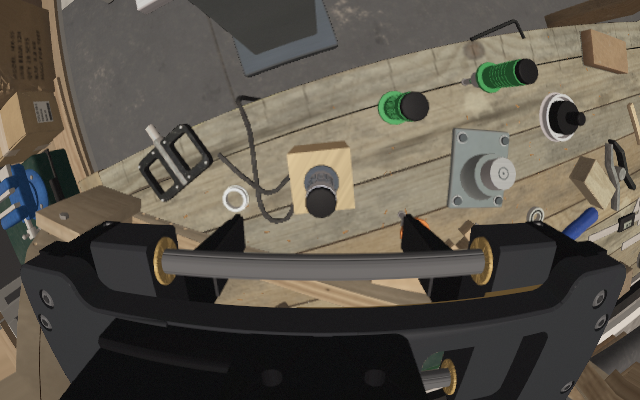

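The gauge end (321,202) lies on the finger midline (about 322) and the grey gauge is confirmed in its block. I descend.

>>> move_arm:
  steps:
    - [0,-0.1,2.5,0,0,0]
    - [0,-0.1,5,0,0,0]
    - [0,-0.1,7.5,0,0,0]
    - [0,-0.1,10,0,0,0]
    - [0,-0.1,11.6,0,0,0]

```text
time_s: 14.2
tool_pos: [0.4608, 0.0234, 0.1073]
eef_rot: [-3.141, -0.002, 2.827]
wrist_force: [-0.2, -0.9, 0.0]
opening: 0.0952
gripper_force: 0.0
```

>>> move_arm:
  steps:
    - [0,0,0,0,0,0]
    - [0,0,0,0,0,0]
    - [0,0,0,0,0,0]
    - [0,0,0,0,0,0]
    - [0,0,0,0,0,0]
  jaw: 1
  force: 25

```text
time_s: 14.82
tool_pos: [0.4617, 0.0226, 0.1091]
eef_rot: [3.141, 0.001, 2.826]
wrist_force: [-0.7, -0.1, -0.9]
opening: 0.0504
gripper_force: 0.0
```

>>> move_arm:
  steps:
    - [0,0,0,0,0,0]
    - [0,0,0,0,0,0]
    - [0,0,0,0,0,0]
    - [0,0,0,0,0,0]
    - [0,0,0,0,0,0]

```text
time_s: 15.45
tool_pos: [0.4614, 0.0227, 0.1087]
eef_rot: [3.141, -0.0, 2.826]
wrist_force: [0.1, 0.4, 0.3]
opening: 0.0255
gripper_force: 25.0
```

>>> move_arm:
  steps:
    - [0,0,-1,0,0,0]
    - [0,0,-3,0,0,0]
    - [0,0,-5.5,0,0,0]
    - [0,0,-8,0,0,0]
    - [0,0,-10.5,0,0,0]

```text
time_s: 16.08
tool_pos: [0.4612, 0.0226, 0.2149]
eef_rot: [3.141, 0.0, 2.826]
wrist_force: [0.5, 0.9, -1.8]
opening: 0.0258
gripper_force: 25.0
```

>>> move_arm:
  steps:
    - [0,0,-1,0,0,0]
    - [0,0,-1,0,0,0]
    - [0,0,-1,0,0,0]
    - [0,0,-1,0,0,0]
    - [0,0,-1,0,0,0]

```text
time_s: 16.7
tool_pos: [0.461, 0.0226, 0.2229]
eef_rot: [-3.141, -0.001, 2.826]
wrist_force: [0.3, -0.5, -1.5]
opening: 0.0259
gripper_force: 25.0
```

```bash
python3 - <<'E'
from h import *
s=observe(); print(s['tool_pos'],s['eef_rot'],s['opening'],s['gripper_force'],s['wrist_force'])
# TCP h for plunger out & tip touching: .0694+.070+.0237
h0=.0693+.070+.0237; print(rel(AX+(h0+.05)*ez,Rpost,s), AX+(h0+.05)*ez)
c=cam('scene'); W=cloud(c).reshape(-1,3)
m=(np.hypot(W[:,0]-.4614,W[:,1]-.0227)<.03)&(W[:,2]>.10)&(W[:,2]<.21); q=W[m]
for z in np.arange(.10,.21,.01):
    k=q[abs(q[:,2]-z)<.005]
    if len(k): print(round(z,3),len(k),np.round(np.percentile(k[:,:2],[2,50,98],axis=0),4).tolist())
E
```

```text
[0.46103571 0.02264646 0.22287225] [-3.14140126e+00 -1.40188702e-03  2.82571410e+00] 0.025907142082443997 24.997632801532745 [ 0.33139462 -0.5368996  -1.49126454]
(array([ 4.55, 21.88,  1.4 ]), array([-1.000e-02, -1.508e+01, -3.000e-02])) [0.48573856 0.2447691  0.20889979]
0.13 6 [[0.4566, 0.0164], [0.4578, 0.0187], [0.463, 0.0229]]
0.14 21 [[0.4562, 0.0166], [0.4578, 0.0186], [0.4633, 0.0228]]
0.15 20 [[0.4561, 0.0171], [0.4584, 0.0189], [0.4629, 0.0245]]
0.16 16 [[0.4564, 0.0164], [0.4591, 0.0182], [0.4615, 0.0225]]
0.17 26 [[0.4505, 0.0115], [0.4543, 0.0159], [0.464, 0.0247]]
0.18 47 [[0.4506, 0.0114], [0.4549, 0.0147], [0.4679, 0.0242]]
0.19 38 [[0.451, 0.0111], [0.4532, 0.015], [0.4654, 0.025]]
0.2 88 [[0.4433, 0.0036], [0.4505, 0.0129], [0.4754, 0.0366]]
```

>>> move_arm:
  steps:
    - [0.9,4,0,0,-3,0]
    - [1.8,9,0,0,-6,0]
    - [2.7,14,0.4,0,-9,0]
    - [3.6,18,0.8,0,-12,0]
    - [4.5,21.9,1.4,0,-15,0]

```text
time_s: 17.38
tool_pos: [0.4866, 0.2464, 0.2098]
eef_rot: [3.141, 0.264, 2.826]
wrist_force: [0.9, -0.5, -1.4]
opening: 0.0261
gripper_force: 25.0
```

>>> move_arm:
  steps:
    - [0,0,0,0,0,0]
    - [0,0,0,0,0,0]
    - [0,0,0,0,0,0]
    - [0,0,0,0,0,0]
    - [0,0,0,0,0,0]

```text
time_s: 18.0
tool_pos: [0.4869, 0.2441, 0.21]
eef_rot: [3.141, 0.262, 2.824]
wrist_force: [0.5, -0.2, -1.1]
opening: 0.026
gripper_force: 25.0
```

```bash
python3 - <<'E'
from h import *
s=observe(); print(s['tool_pos'],s['wrist_force'],s['opening'])
h0=.0693+.070+.0237; print('touch',rel(AX+h0*ez,Rpost,s),'half',rel(AX+(h0-.01)*ez,Rpost,s))
for n in('scene','top'):
    W=cloud(cam(n)).reshape(-1,3); Q=(W-AX)@np.c_[ex,ey,ez]*1000
    Q=Q[(np.hypot(Q[:,0],Q[:,1])<25)]
    for a,b in((66,73),(118,128),(128,138),(140,152),(153,163),(166,174)):
        k=Q[(Q[:,2]>a)&(Q[:,2]<b)]
        if len(k)>3: print(n,a,b,len(k),np.round(np.percentile(k[:,:2],[2,50,98],axis=0),1).tolist())
    if n=='scene': print('min h of gauge',np.round(np.sort(Q[Q[:,2]>80][:,2])[:8],1))
save(load('scene'),'s4',(220,120,360,240),5)
E
```

```text
[0.48694984 0.24409906 0.20996923] [ 0.52661927 -0.22431086 -1.1107901 ] 0.026000990928825032
touch (array([0.16, 0.03, 5.07]), array([-0.  ,  0.01, -0.1 ])) half (array([0.16, 0.03, 6.07]), array([-0.  ,  0.01, -0.1 ]))
scene 66 73 130 [[-17.9, -20.8], [-0.1, -2.4], [17.6, 15.7]]
scene 118 128 10 [[-2.9, -9.2], [0.5, -5.2], [3.7, -2.0]]
scene 128 138 12 [[-2.2, -6.0], [1.2, -4.6], [4.9, -2.5]]
scene 140 152 14 [[-2.3, -7.6], [0.5, -5.0], [4.4, -3.4]]
scene 153 163 14 [[-6.9, -10.8], [1.9, -7.8], [8.5, -0.7]]
scene 166 174 26 [[-7.9, -11.7], [0.5, -9.1], [9.6, -4.4]]
min h of gauge [122.6 123.1 125.2 125.4 125.8 126.  126.5 126.7]
top 66 73 212 [[-14.0, -17.5], [1.9, -1.1], [17.6, 17.6]]
```

View pics/s4.png

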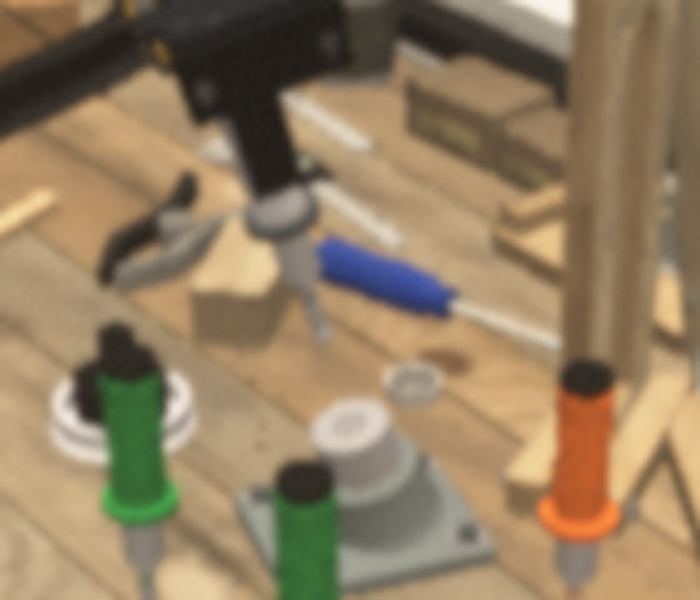

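The gauge hangs square above the bare boss (tip at crop 320,335, boss face at 352,425). Depth agrees: 5.07 cm to touch and 6.07 cm to half in. I approach slowly.

>>> move_arm:
  steps:
    - [0.13,0,1,0,0,0]
    - [0.13,0,2,0,0,0]
    - [0.13,0,3,0,0,0]
    - [0.13,0,4,0,0,0]
    - [0.13,0,4.4,0,0,0]

```text
time_s: 18.73
tool_pos: [0.496, 0.2413, 0.1656]
eef_rot: [-3.14, 0.261, 2.826]
wrist_force: [-0.2, -0.4, -1.8]
opening: 0.0258
gripper_force: 25.0
```

>>> move_arm:
  steps:
    - [0,0,0.2,0,0,0]
    - [0,0,0.4,0,0,0]
    - [0,0,0.6,0,0,0]
    - [0,0,0.8,0,0,0]
    - [0,0,1.0,0,0,0]

```text
time_s: 19.35
tool_pos: [0.499, 0.241, 0.1576]
eef_rot: [3.141, 0.262, 2.826]
wrist_force: [-0.9, 1.2, 0.7]
opening: 0.0253
gripper_force: 25.0
```

```bash
python3 - <<'E'
from h import *
h0=.0693+.070+.0237; f=[]
for i in range(10):
    s=observe(); read_camera('wrist'); f.append(s['wrist_force'])
print(s['tool_pos'],np.mean(f,0).round(2),'axial',np.round(np.mean(f,0)@ez,2),s['time_s']); print(rel(AX+(h0-.01)*ez,Rpost,s))
E
```

```text
[0.49888244 0.24090335 0.15743652] [ 0.12  0.34 -0.03] axial -0.03 19.8
(array([-0.01, -0.04,  0.67]), array([ 0.02,  0.02, -0.03]))
```

Contact is 1.4 N, about 3 mm in, matching the geometry (3.3 mm). I press 6.7 mm more.

>>> move_arm:
  steps:
    - [0,0,0.15,0,0,0]
    - [0,0,0.3,0,0,0]
    - [0,0,0.45,0,0,0]
    - [0,0,0.6,0,0,0]
    - [0,0,0.67,0,0,0]

```text
time_s: 20.48
tool_pos: [0.5005, 0.2404, 0.1508]
eef_rot: [3.141, 0.262, 2.826]
wrist_force: [-0.2, -0.0, 1.3]
opening: 0.0256
gripper_force: 25.0
```

>>> move_arm:
  steps:
    - [0,0,0,0,0,0]
    - [0,0,0,0,0,0]
    - [0,0,0,0,0,0]
    - [0,0,0,0,0,0]
    - [0,0,0,0,0,0]

```text
time_s: 21.1
tool_pos: [0.5005, 0.2403, 0.1509]
eef_rot: [3.141, 0.262, 2.826]
wrist_force: [0.5, 0.3, 0.5]
opening: 0.0258
gripper_force: 25.0
```

```bash
python3 - <<'E'
from h import *
h0=.0693+.070+.0237; f=[]
for i in range(12):
    s=observe(); c=cam('wrist'); f.append(s['wrist_force'])
print(s['tool_pos'],np.mean(f,0).round(2),'axial',np.round(np.mean(f,0)@ez,2),s['gripper_force']); print(rel(AX+(h0-.01)*ez,Rpost,s))
a=cv2.resize(c['pixels'][150:310,220:420],None,fx=3,fy=3,interpolation=cv2.INTER_CUBIC); S=cam('scene')
b=cv2.resize(S['pixels'][150:240,262:327],(433,600),interpolation=cv2.INTER_CUBIC)
im=np.zeros((600,800,3),np.uint8); im[:,:433]=b; a=cv2.resize(a,(367,294)); im[:294,433:]=a
cv2.imwrite('pics/fin.png',im[...,::-1])
E
```

```text
[0.50044522 0.24032467 0.15079043] [-0.31  0.76  1.06] axial 1.16 24.998311400413513
(array([-0.02, -0.03, -0.01]), array([ 0.01,  0.  , -0.03]))
```

View pics/fin.png

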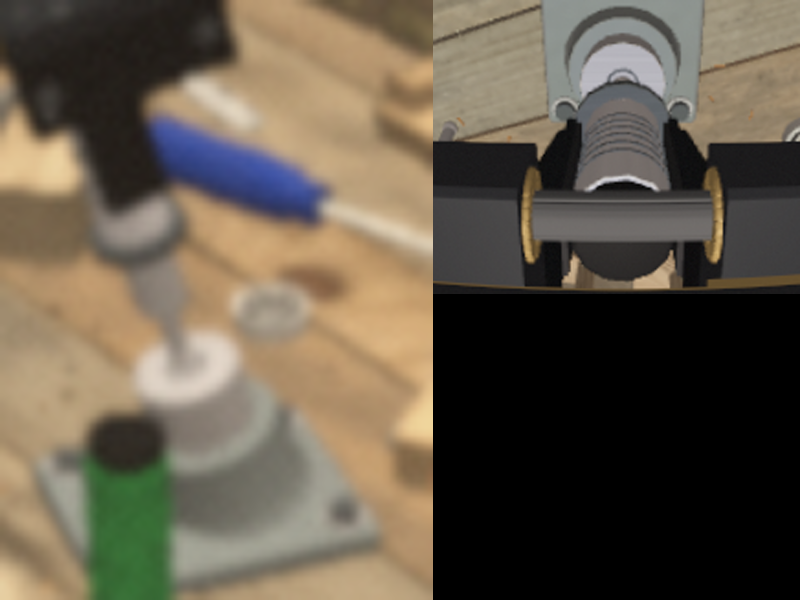

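The tip (185,365) is in the ring at the middle of the face (about 188,368). The axial load is about 2.6 N, so the plunger is roughly 9 mm in, and the gauge is square. I hand the job in.

```bash
python3 -c "
from h import *
print(close_job())"
```

```text
the job is handed in; nothing more can be done
None
```

The cap stands knob up in the dish, and the gauge is held square on the mark with its plunger about 9 mm in (about 2.6 N); the job was handed in at about 22 s of the 64 s allowed, and no verdict came back.

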